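Wipe ferrite chips off the repair plate into the drawer's scrap bay

TASK

Take the scraper block with the orange grip out of the tool rack without disturbing the two blocks beside it, and wipe all five black ferrite chips with it off the sheet-metal plate into the empty scrap bay of the drawer. The chips are sharp, so do not touch them with the gripper, and leave the drawer's spare parts where they are. Then stand the scraper upright on the cork pad and let go.

Things in the scene. Friction and masses are not known exactly. Their poses are not given: they have to be found in the camera images.
- drawer: Fixed shallow wooden drawer, 270 mm (x) x 300 (y), 50 high, walls 8; yaw varies; origin centre of underside. Brass pull at -x, 29 mm out. In its frame, mm: plate x -127..33, y -35..142, top z 40; scrap bay x -127..33, y -142..-35, floor z 8, no wall between, the plate just ends at y -35. Rims (x -127, y 142, divider x 33..41) stand 10 above the plate. Parts bay: x 41..127, floor z 8.
- plate (a point): Centre of the top of the worn sheet-metal plate, 160 mm along drawer x, 177 along drawer y, 40 above the table. Chips start with their middles within 65 mm of it along drawer x; a strip 45 mm wide along the +y rim is free of chips, for setting the scraper down behind them. Axes as the drawer's.
- scrap_bay (a point): Centre of the floor (8 mm above the table) of the empty scrap bay, 160 mm along drawer x, 107 mm along drawer y, 32 mm lower than the plate. Axes as the drawer's.
- scraper: Loose scraper block, 100 to 210 g, the only one with an orange grip: wooden block with steel lower edge, 26 mm (its x) x 100 (its y) x 30 high; central upright grip 24 mm (x) x 36 (y) from 30 to 75 mm above its underside. Origin: centre of its underside, z up. It stands on the rack's floor, its axes along the rack's.
- rack: Fixed green tool rack, 186 mm (its x) x 130 (its y), floor 8 mm above the table. Three open-ended slots 32 mm wide at x -58, 0, +58 hold three blocks, long sides along rack y; fins between slots top at 20 mm above the table. Origin: centre of underside. Which slot holds the scraper varies. 34 mm of free space between neighbouring grips.
- sander: Neighbour in the rack: cork sanding block with a blue grip, same footprint as the scraper, 70 mm high, loose; origin centre of underside. Leave it.
- brush: Neighbour in the rack: dark block with a grey grip, same footprint, 72 mm high, loose; origin centre of underside. Leave it.
- pad: Fixed cork pad on the table, 110 mm (its x) x 130 mm (its y), 6 mm thick; origin centre of its underside on the table.
- valve: Green glass picture valve standing upright on its black base in the drawer's rear bay, 28 mm across, 62 mm high; origin centre of underside. Leave it.
- knob: Black plastic channel knob, 38 mm across, 22 mm high, in the rear bay; origin centre of underside. Leave it.
- fuse_holder: White ceramic fuse holder, 44 x 18 x 17 mm, in the rear bay; origin centre of underside. Leave it.
- clip1: Steel chassis clip, 30 x 12 x 13 mm, in the rear bay; origin centre of underside. Leave it.
- clip2: Steel chassis clip, 30 x 12 x 13 mm, in the rear bay; origin centre of underside. Leave it.
- clip3: Steel chassis clip, 30 x 12 x 13 mm, in the rear bay; origin centre of underside. Leave it.
- chip1: Loose black broken ferrite chip, 22 x 16 x 10 mm (its x, y, z), about 14 g; origin at the centre of its underside. Starts flat on the plate.
- chip2: Loose black broken ferrite chip, 18 x 16 x 9 mm (its x, y, z), about 14 g; origin at the centre of its underside. Starts flat on the plate.
- chip3: Loose black broken ferrite chip, 24 x 14 x 10 mm (its x, y, z), about 14 g; origin at the centre of its underside. Starts flat on the plate.
- chip4: Loose black broken ferrite chip, 20 x 18 x 9 mm (its x, y, z), about 14 g; origin at the centre of its underside. Starts flat on the plate.
- chip5: Loose black broken ferrite chip, 17 x 15 x 11 mm (its x, y, z), about 14 g; origin at the centre of its underside. Starts flat on the plate.
There are look-alikes about, which are no part of the job. Leave any yellow look-alike of the scraper alone.

How it is judged:
On the way, in this order (a step that is already met when the one before it is completed fails the run):
1. the scraper is lifted out of the rack while the chips are still on the plate (z of scraper in the frame of rack above 0.035 m and height (world z) of each of chip1, chip2, chip3, chip4, chip5 above 0.036 m), for 0.1 s.
2. all five chips are down in the scrap bay, the scraper not yet stood on the pad (x of chip1 in the frame of drawer between -0.13 and 0.036 m and y of chip1 in the frame of drawer between -0.145 and -0.032 m and z of each of chip1, chip2, chip3, chip4, chip5 in the frame of drawer below 0.036 m and x of chip2 in the frame of drawer between -0.13 and 0.036 m and y of chip2 in the frame of drawer between -0.145 and -0.032 m and x of chip3 in the frame of drawer between -0.13 and 0.036 m and y of chip3 in the frame of drawer between -0.145 and -0.032 m and x of chip4 in the frame of drawer between -0.13 and 0.036 m and y of chip4 in the frame of drawer between -0.145 and -0.032 m and x of chip5 in the frame of drawer between -0.13 and 0.036 m and y of chip5 in the frame of drawer between -0.145 and -0.032 m and horizontal distance between scraper and pad above 0.1 m), for 0.1 s.
At the end, for the whole second after the job is handed in: All five chips lie in the scrap bay, below the plate's surface; the scraper stands upright (within 0.12 rad) and at rest on the cork pad, the middle of its underside within the pad's outline (x of chip1 in the frame of drawer between -0.13 and 0.036 m and y of chip1 in the frame of drawer between -0.145 and -0.032 m and z of each of chip1, chip2, chip3, chip4, chip5 in the frame of drawer below 0.036 m and x of chip2 in the frame of drawer between -0.13 and 0.036 m and y of chip2 in the frame of drawer between -0.145 and -0.032 m and x of chip3 in the frame of drawer between -0.13 and 0.036 m and y of chip3 in the frame of drawer between -0.145 and -0.032 m and x of chip4 in the frame of drawer between -0.13 and 0.036 m and y of chip4 in the frame of drawer between -0.145 and -0.032 m and x of chip5 in the frame of drawer between -0.13 and 0.036 m and y of chip5 in the frame of drawer between -0.145 and -0.032 m and x of scraper in the frame of pad between -0.055 and 0.055 m and y of scraper in the frame of pad between -0.065 and 0.065 m and z of scraper in the frame of pad between 0.003 and 0.012 m and angle between scraper's own z axis and vertical below 0.12 rad and linear speed of scraper below 0.02 m/s); the robot touches nothing.
It fails at once if the gripper or arm touches a chip (contact force between any of the fingers, the arm and chip1 above 0.3 N or contact force between any of the fingers, the arm and chip2 above 0.3 N or contact force between any of the fingers, the arm and chip3 above 0.3 N or contact force between any of the fingers, the arm and chip4 above 0.3 N or contact force between any of the fingers, the arm and chip5 above 0.3 N).
It fails at once if a neighbouring block in the rack is moved more than 20 mm or tipped (distance of any of sander, brush from where it was at the start of the episode above 0.02 m or angle between any of sander, brush's own z axis and vertical above 0.35 rad).
It fails at once if a spare part in the rear bay is moved more than 20 mm, or the valve is tipped (distance of any of valve, knob, clip1, clip2, clip3, fuse_holder from where it was at the start of the episode above 0.02 m or angle between valve's own z axis and vertical above 0.35 rad).
It also fails if it takes over 58 s, if anything falls off the work surface, if the arm or the gripper's body presses on something with over 40 N, if the wrist force passes 120 N, or if a joint passes its speed limit or range.

ROBOT

A 7-joint arm with a two-finger parallel gripper is mounted at the origin on the work surface. World frame = base frame: x ahead of the robot, y to its left, z up, the work surface at z = 0. Lengths are in m, angles in rad, forces in N, time in s.
With the tool pointing down it reaches from about 0.35 to 0.9 m from the base axis. Payload 8.1 kg.
Tool frame: the origin (TCP) lies midway between the tips of the shut fingers; the grasp point (between the pads) lies arm.grasp_offset behind it (arm.grasp_offset is the distance from the TCP to the grasp point, in m); z points along the fingers, y is the line along which they close (so a half turn about z gives the same grasp; the last joint's range is limited). The gripper opens to 92 mm and grips with 3 to 60 N. Pads are 19 mm wide; open, the fingers measure 130 mm over their backs; the gripper's body (75 mm by 190 mm) begins 47 mm behind the grasp point.
Start: joints at [-1.272, 0.434, 0.025, 1.573, -0.012, 1.134, -0.075], TCP at [0.244, 0.575, 0.227] pointing down, gripper open.
Joint ranges: [-2.62, 2.62], [-0.44, 2.09], [-1.27, 1.32], [0.08, 2.57], [-1.32, 4.46], [0.12, 2], [-2.74, 2.74]. Speed limits (rad/s): [2.22, 2.22, 3.01, 3.01, 3.14, 3.14, 3.14].

INTERFACE

Orientations are given as a rotation vector (axis times angle).
In Python, from cell import observe, imaging, arm gives the robot as it stands.
- The arm moves only by the tool apply_moves, never from a script. Its argument "commands" is a list of rows, each a list of 5 numbers: the opening in per cent of the stroke, from 0 (shut) to 100 (fully open), then the shift along the world's x, y, z in units of 0.06 m (1.0 is 0.06 m), then the turn about the world's z in units of 0.5 rad (1.0 is 0.5 rad). A call has 1 to 12 rows; each row shifts and turns the commanded pose from where the row before left it; what a row does not reach is not made up. A row lasts 1/8 s, in which the tool goes at most 62.5 mm and 10.7 degrees, less where a joint would pass 70% of its speed; a pose out of reach is approached as far as the arm can. A call with a number of a shift or a turn outside -1 to 1 is refused whole. A call with a gripper value outside its range is refused whole. The fingers move at their own pace and stop on an object; "newtons" is the grip in N (left out, the last holds). Time passes only in rows, so rows that do not move let the fingers close. It gives the time, the measured TCP pose, the force, the opening and the grip force at its end, in the units of the state.
- observe(): the state, without advancing time (a new reading comes with each control period).
- imaging.get_image(name): name is "scene" or "top" or "wrist"; returns (picture, depth): 420x560x3 uint8, red, green, blue; 420x560 float32, m along the optical axis (not along the pixel's ray), 0 where there is no reading.
- imaging.camera_params(name): a dict with "camera_matrix" (3x3 intrinsics, pixels), "origin" and "rotation" of the camera in the world; the wrist camera has in their place "tool_from_camera" (4x4, takes a point from camera to tool coordinates, whose origin is the TCP and whose axes are the flange's). Camera axes: x right, y up, looking along -z (the intrinsics and any distortion apply to the point x, -y, -z); pixel columns grow to the right and rows downward; lengths in m; the calibration is good to about 2 mm. A picture is of the moment at which its call begins: read the wrist's pose just before it. camera_params takes no time and is no camera call.
- arm.sign_off(): hands the job in; it is judged then, once.
The state is a dict: "clock": time; "joints": joint angles; "dq": joint speeds; "joint_efforts": joint torques, N m; "position": TCP position; "ee_rot": TCP orientation; "force": force on the tool from outside, world axes, zero at the start; "ft_torque": the same for the moment, N m; "width": opening from 0.0 (shut) to 1.0 (fully open); "gripper_force": force on a finger pad.
Only numpy, scipy, OpenCV 4.12 (cv2) and the standard library are available. Lean on these libraries where they do the work, as an engineer would, in place of code of your own. Each camera call takes 0.05 s, during which the arm holds its last target. There are 200 camera calls.

## Working session

There is one attempt and no reset: what is moved stays moved. The work goes in short steps, Python scripts to look and compute and a tool call to move; the robot and the scene stay as the last step left them, time stands still between calls to the robot, and variables do not carry over. Pictures are saved under pics/ and viewed, at most 10 in all, crops included, and the job is handed in when it is done.

Besides the shell and the picture viewer there is one more tool, called after ">>>" as a command line: name --pt "numbers of a row" for each row, then --argument value for the rest. apply_moves: Moves the arm, as the interface text tells. Its arguments: {"type":"object","properties":{"commands":{"type":"array"},"newtons":{"type":"number"}},"required":["commands"]}

```bash
mkdir -p pics; ls
cat > h.py <<'E'
import numpy as np, cv2
from cell import observe, imaging, arm
from scipy.spatial.transform import Rotation as R
def cam(name,st=None):
    p=imaging.camera_params(name); K=np.array(p["camera_matrix"])
    if "origin" in p:
        o=np.array(p["origin"]);r=np.array(p["rotation"])
        if r.shape!=(3,3): r=R.from_rotvec(r).as_matrix()
        return K,o,r,p
    T=np.array(p["tool_from_camera"]); W=np.eye(4); W[:3,:3]=R.from_rotvec(st["ee_rot"]).as_matrix(); W[:3,3]=st["position"]
    M=W@T; return K,M[:3,3],M[:3,:3],p
def ray(c,u,v):
    K,o,r=c[:3]; d=np.linalg.inv(K)@np.array([u,v,1.]); return o, r@np.array([d[0],-d[1],-1.])
def onz(c,u,v,z):
    o,d=ray(c,u,v); return o+d*(z-o[2])/d[2]
def cloud(c,depth):
    K,o,r=c[:3]; v,u=np.indices(depth.shape)
    x=(u-K[0,2])/K[0,0]; y=(v-K[1,2])/K[1,1]
    P=np.stack([x*depth,-y*depth,-depth],-1); return P@r.T+o
E
python3 - <<'E'
from h import *
for n in("scene","top"):
    im,d=imaging.get_image(n); cv2.imwrite(f"pics/{n}0.png",im[:,:,::-1]); np.savez(f"{n}0.npz",im=im,d=d)
    p=imaging.camera_params(n); print({k:np.round(np.array(v),3).tolist() if not isinstance(v,str) else v for k,v in p.items()})
s=observe(); print(s, arm.grasp_offset)
E
```

```text
pics
{'camera_matrix': [[491.011, 0.0, 278.483], [0.0, 491.011, 211.531], [0.0, 0.0, 1.0]], 'origin': [1.317, -0.002, 0.754], 'rotation': [0.643, 0.683, 1.49]}
{'camera_matrix': [[530.574, 0.0, 274.35], [0.0, 530.574, 207.182], [0.0, 0.0, 1.0]], 'origin': [0.304, -0.029, 1.364], 'rotation': [0.1, -0.117, -1.578]}
{'clock': 0.1, 'joints': array([-1.27162787,  0.43512913,  0.02496886,  1.57403507, -0.01161231,
        1.1339626 , -0.07511591]), 'dq': array([-8.95841470e-04,  6.74602924e-05,  6.80022207e-04, -2.65146071e-03,
        6.04518042e-04,  1.34923582e-03,  1.72921223e-03]), 'joint_efforts': array([ 2.83587287e-03, -6.69124103e+01,  9.87592824e-01, -3.15151584e+01,
       -6.05457276e-02,  3.73647257e-02,  4.06767663e-05]), 'position': array([0.2442664 , 0.57478853, 0.22602719]), 'ee_rot': array([-6.26960488e-01, -3.07822714e+00,  2.16634084e-03]), 'force': array([-0.10592264,  0.41651246, -0.29555766]), 'ft_torque': array([ 0.00391627,  0.03072435, -0.05851218]), 'gripper_force': 0.0, 'width': 0.9952664641029864} 0.0188
```

View pics/top0.png

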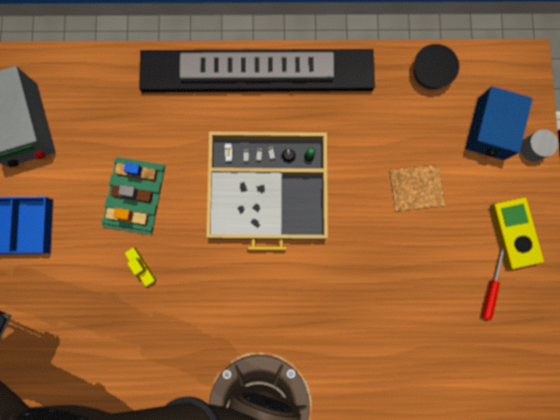

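View pics/scene0.png

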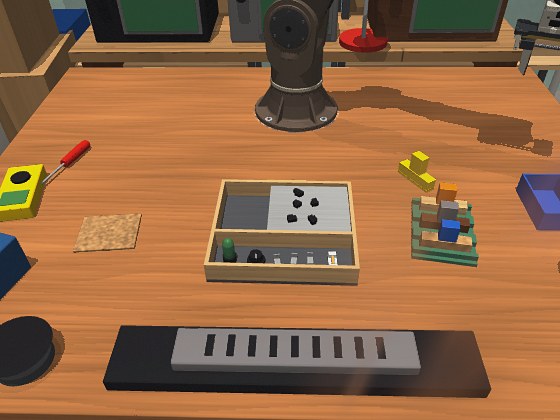

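The top view shows the rack on the left with three blocks. The candidates are the orange grip at (122,214), grey (128,190), blue (132,169) and a yellow look-alike on the table at (140,267). I choose the orange one at (122,214). The drawer is at (268,186), with chips around (250,205), the scrap bay on the right at (303,205) and the pad at (417,188).

```bash
cat > m.py <<'E'
from h import *
z=np.load("top0.npz"); im,d=z["im"],z["d"]; c=cam("top"); P=cloud(c,d)
hsv=cv2.cvtColor(im,cv2.COLOR_RGB2HSV); V,U=np.indices(d.shape)
def box(m): return (U>m[0])&(U<m[1])&(V>m[2])&(V<m[3])
def rect(mask,zz):
    v,u=np.nonzero(mask); q=np.array([onz(c,a,b,zz)[:2] for a,b in zip(u,v)],np.float32)
    (cx,cy),(w,h),a=cv2.minAreaRect(q); return np.round([cx,cy,w,h,a],4), len(u)
zz=P[...,2]
Hh,S,Vv=hsv[...,0],hsv[...,1],hsv[...,2]
print("table z",np.median(zz[300:330,200:350]))
g=box((95,175,145,245))
rk=g&(Hh>60)&(Hh<95)&(S>70); print("rack green",rect(rk,.015), "z",np.percentile(zz[rk],[5,50,95]))
o=box((105,140,200,225))&(Hh>8)&(Hh<18)&(S>200)&(Vv>150)
print("orange",rect(o,.083),np.median(zz[o]))
hi=g&(zz>.07); n,l,s,ce=cv2.connectedComponentsWithStats(hi.astype(np.uint8))
for i in range(1,n):
    if s[i,4]>15: print("grip",rect(l==i,.083),np.median(zz[l==i]),ce[i].round(1),np.median(P[l==i],axis=0).round(4))
dr=box((195,340,120,245))&(zz>.043)&(zz<.058)
print("drawer",rect(dr,.05))
pd=box((380,455,155,220))&(zz>.003)&(zz<.02); print("pad",rect(pd,.006))
ch=box((212,285,172,235))&(Vv<70); n,l,s,ce=cv2.connectedComponentsWithStats(ch.astype(np.uint8))
for i in range(1,n):
    if s[i,4]>8: print("chip",ce[i].round(1),s[i,4],onz(c,*ce[i],.048).round(4),np.median(zz[l==i]))
E
python3 m.py
python3 - <<'E'
import cv2; im=cv2.imread("pics/top0.png")
a=cv2.resize(im[145:295,95:245],(600,600)[:2],interpolation=cv2.INTER_CUBIC); cv2.imwrite("pics/crop1.png",a)
E
```

```text
table z -0.0005298097853962958
rack green (array([ 0.5264,  0.319 ,  0.1297,  0.18  , 80.2539]), 1743) z [0.0043957  0.01787161 0.02373743]
orange (array([4.69900e-01, 3.28700e-01, 3.37000e-02, 2.28000e-02, 7.77926e+01]), 19) 0.08168412778820389
grip (array([5.82300e-01, 3.07400e-01, 3.63000e-02, 2.47000e-02, 8.12612e+01]), 146) 0.07700773352258261 [131.1 168.1] [0.5837 0.3088 0.077 ]
grip (array([5.26200e-01, 3.17400e-01, 3.68000e-02, 2.47000e-02, 8.12953e+01]), 152) 0.07905048344174248 [126.3 190.7] [0.5263 0.3183 0.0791]
grip (array([4.69300e-01, 3.27100e-01, 3.92000e-02, 2.44000e-02, 7.99909e+01]), 159) 0.08181925026557457 [121.3 213.8] [0.4694 0.3282 0.0818]
drawer (array([ 5.45300e-01, -2.63000e-02,  2.99800e-01,  2.70700e-01,
        8.93756e+01]), 2490)
pad (array([ 0.5423, -0.4186,  0.1958,  0.1667, 89.4808]), 2005)
chip [283.5 176. ] 10 [ 0.5665 -0.0678  0.048 ] 0.00589112730337471
chip [242.5 187.1] 22 [0.5388 0.0356 0.048 ] 0.048388608334446914
chip [260.4 188.5] 21 [ 0.535  -0.0093  0.048 ] 0.048675959307344474
chip [255.9 207.2] 13 [0.4877 0.0022 0.048 ] 0.04709586663746457
chip [240.6 208.9] 15 [0.4836 0.0405 0.048 ] 0.04935884237596588
chip [254.9 222.5] 16 [0.4491 0.005  0.048 ] 0.04790124337015589
```

View pics/crop1.png

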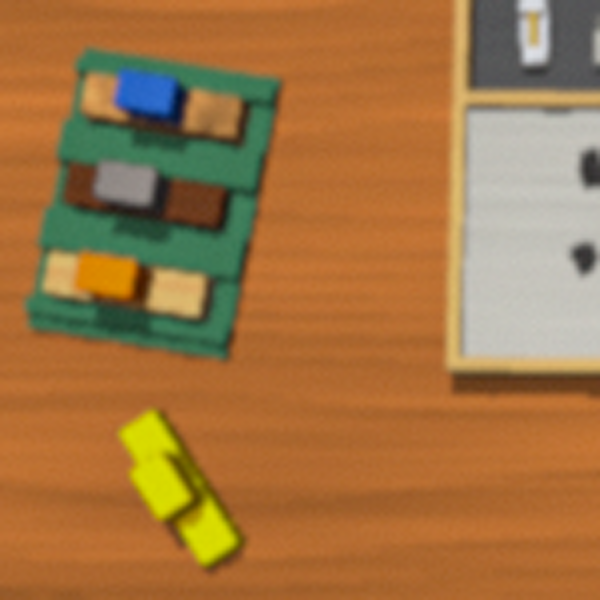

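The crop confirms the choice: the orange grip is in the nearest slot, and the yellow block lies loose on the table outside the rack. I'll grip it along its long axis (36 mm side), which keeps the fingers clear of the neighbours. First I'm moving above it.

>>> apply_moves --pt "100 0.47 -0.514 0 0.0575" --pt "100 0.47 -0.514 0 0.0575" --pt "100 0.47 -0.514 0 0.0575" --pt "100 0.47 -0.514 0 0.0575" --pt "100 0.47 -0.514 0 0.0575" --pt "100 0.47 -0.514 0 0.0575" --pt "100 0.47 -0.514 0 0.0575" --pt "100 0.47 -0.514 0 0.0575" --pt "100 0 0 0 0" --pt "100 0 0 0 0" --newtons 30

```text
clock: 1.35
position: [0.4695, 0.3289, 0.2264]
ee_rot: [-0.27, -3.129, -0.0]
force: [-0.5, 0.2, -0.3]
width: 0.998
gripper_force: 0.0
```

Run:
```python
from h import *
s=observe(); im,d=imaging.get_image("wrist"); c=cam("wrist",s); P=cloud(c,d); cv2.imwrite("pics/w1.png",im[:,:,::-1])
Rm=R.from_rotvec(s["ee_rot"]).as_matrix(); print(s["clock"],s["position"],"tooly deg",np.degrees(np.arctan2(Rm[1,1],Rm[0,1])),"z",Rm[:,2])
h=cv2.cvtColor(im,cv2.COLOR_RGB2HSV)
m=(h[...,0]>8)&(h[...,0]<18)&(h[...,1]>200)&(h[...,2]>130)&(abs(P[...,2]-.083)<.006)
v,u=np.nonzero(m); print(len(u)); 
q=np.array([onz(c,a,b,.083)[:2] for a,b in zip(u,v)],np.float32); print(cv2.minAreaRect(q),np.median(P[m],axis=0), u.mean(),v.mean())
```

```text
1.35 [0.46950345 0.3288589  0.22643952] tooly deg 80.14440245461947 z [-8.36534339e-04  1.11136904e-04 -9.99999644e-01]
0Traceback (most recent call last):
  File "<stdin>", line 7, in <module>
cv2.error: OpenCV(4.12.0) /io/opencv/modules/imgproc/src/convhull.cpp:143: error: (-215:Assertion failed) total >= 0 && (depth == CV_32F || depth == CV_32S) in function 'convexHull'
```

View pics/w1.png

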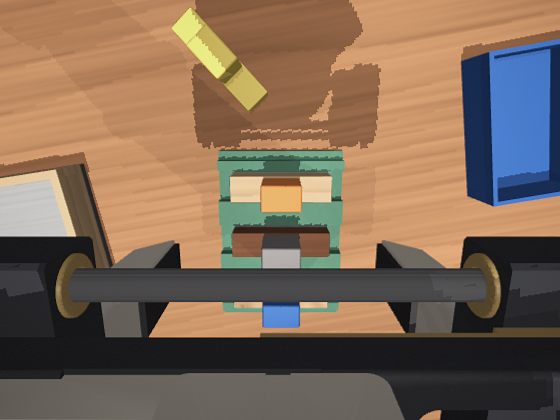

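The wrist view shows the orange grip at (281,196) between the finger lines, the grey grip behind it at (281,250), and the yellow decoy at (220,60). Measuring the orange grip's top face.

Run:
```python
from h import *
s=observe(); im,d=imaging.get_image("wrist"); c=cam("wrist",s); P=cloud(c,d)
h=cv2.cvtColor(im,cv2.COLOR_RGB2HSV); V,U=np.indices(d.shape)
print(h[200,281],P[200,281],c[1])
m=(U>250)&(U<312)&(V>170)&(V<218)&(abs(P[...,2]-P[200,281,2])<.004)
v,u=np.nonzero(m); print(len(u),u.min(),u.max(),v.min(),v.max())
q=np.array([onz(c,a,b,.083)[:2] for a,b in zip(u,v)],np.float32); print(cv2.minAreaRect(q),P[m].mean(0))
```

```text
[ 18 136 235] [0.47108604 0.33318739 0.08304222] [0.40471217 0.34162487 0.38472487]
1138 260 301 185 212
((0.46980467438697815, 0.33282995223999023), (0.03526812791824341, 0.023767633363604546), 80.16506958007812) [0.46970141 0.33259002 0.08292957]
```

>>> apply_moves --pt "100 0.0 0.03 -0.6 0" --pt "100 0 0 -0.6 0" --pt "100 0 0 -0.6 0" --pt "100 0 0 -0.4 0" --pt "100 0 0 -0.4 0" --pt "100 0 0 -0.4 0" --pt "100 0 0 0 0" --pt "0 0 0 0 0" --pt "0 0 0 0 0" --pt "0 0 0 0 0" --pt "0 0 0 0 0" --pt "0 0 0 0 0" --newtons 40

```text
clock: 2.95
position: [0.4701, 0.3303, 0.0469]
ee_rot: [0.27, 3.13, 0.0]
force: [0.4, 0.3, 1.6]
width: 0.504
gripper_force: 0.0
```

>>> apply_moves --pt "0 0 0 0 0" --pt "0 0 0 0 0" --pt "0 0 0 0 0" --pt "0 0 0 0 0"

```text
clock: 3.45
position: [0.4701, 0.3304, 0.0468]
ee_rot: [0.27, 3.13, 0.0]
force: [0.1, -0.2, 1.2]
width: 0.387
gripper_force: 40.0
```

>>> apply_moves --pt "0 0 0 0.2 0" --pt "0 0 0 0.3 0" --pt "0 0 0 0.5 0" --pt "0 0 0 0.5 0" --pt "0 0 0 0.5 0" --pt "0 0 0 0 0" --pt "0 0 0 0 0"

```text
clock: 4.32
position: [0.4696, 0.3299, 0.1664]
ee_rot: [-0.27, -3.13, 0.001]
force: [-0.2, -0.0, -2.7]
width: 0.39
gripper_force: 40.0
```

Run:
```python
from h import *
s=observe(); im,d=imaging.get_image("scene"); cv2.imwrite("pics/s1.png",cv2.resize(im[100:300,320:520,::-1],(600,600)))
im,d=imaging.get_image("top"); np.savez("top1.npz",im=im,d=d); c=cam("top"); P=cloud(c,d)
print(s["position"],s["width"],s["gripper_force"],s["force"])
```

```text
[0.46964317 0.32994852 0.16638506] 0.38957793926593126 39.999709725379944 [-0.24693073 -0.01113442 -2.72267068]
```

View pics/s1.png

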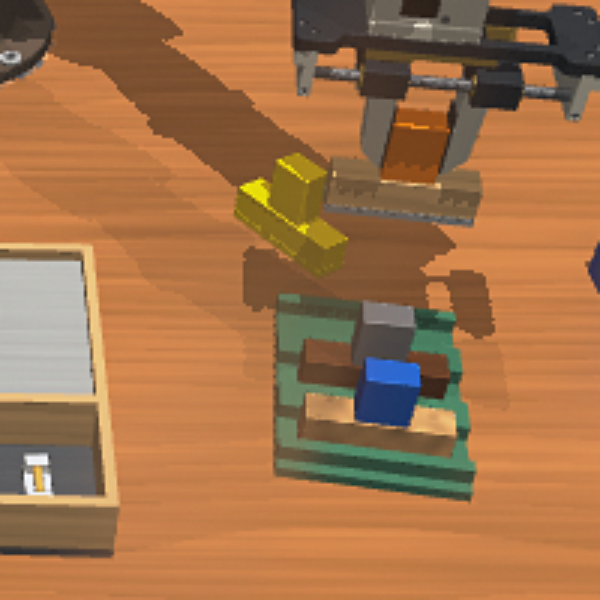

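The scraper is lifted, level and held; the brush and sander have not moved. Next I cross-check the drawer in the scene view and measure the pad.

Run:
```python
from h import *
def rect(c,mask,zz):
    v,u=np.nonzero(mask); q=np.array([onz(c,a,b,zz)[:2] for a,b in zip(u,v)],np.float32); r=cv2.minAreaRect(q); return np.round([*r[0],*r[1],r[2]],4)
for n,db,pb in(("scene",(200,365,170,290),(70,145,205,258)),("top",(195,340,120,245),(380,455,155,220))):
    z=np.load(n+"0.npz"); im,d=z["im"],z["d"]; c=cam(n); P=cloud(c,d); V,U=np.indices(d.shape)
    b=lambda m:(U>m[0])&(U<m[1])&(V>m[2])&(V<m[3])
    m=b(db)&(P[...,2]>.045)&(P[...,2]<.056)
    x,y=P[m][:,0],P[m][:,1]
    q=P[m][:,:2].astype(np.float32); print(n,"drawer cloud",cv2.minAreaRect(q), rect(c,m,.05))
    h=cv2.cvtColor(im,cv2.COLOR_RGB2HSV).astype(int)
    pm=b(pb); print(h[200 if n=="top" else 232, 417 if n=="top" else 108], h[160 if n=="top" else 210,385 if n=="top" else 75])
    g=cv2.cvtColor(im,cv2.COLOR_RGB2LAB).astype(int); 
    mk=(pm&(P[...,2]>.0035)&(P[...,2]<.015)).astype(np.uint8); mk=cv2.morphologyEx(mk,cv2.MORPH_OPEN,np.ones((5,5)))
    print("pad",rect(c,mk>0,.006),mk.sum())
```

```text
scene drawer cloud ((0.5462718605995178, -0.02506062388420105), (0.3006875216960907, 0.27599912881851196), 88.9356460571289) [ 5.48200e-01 -2.51000e-02  3.00500e-01  2.77900e-01  8.91151e+01]
[ 15 136 218] [ 13 163 185]
pad [ 0.5432 -0.4141  0.1123  0.1306  5.4194] 1961
top drawer cloud ((0.5457924604415894, -0.02677898108959198), (0.3006937801837921, 0.2713281512260437), 88.99117279052734) [ 5.45300e-01 -2.63000e-02  2.99800e-01  2.70700e-01  8.93756e+01]
[ 15 155 178] [ 13 187 183]Traceback (most recent call last):
  File "<stdin>", line 14, in <module>
  File "<stdin>", line 3, in rect
cv2.error: OpenCV(4.12.0) /io/opencv/modules/imgproc/src/convhull.cpp:143: error: (-215:Assertion failed) total >= 0 && (depth == CV_32F || depth == CV_32S) in function 'convexHull'
```

>>> apply_moves --pt "0 0.082 -0.392 0 -0.283" --pt "0 0.082 -0.392 0 -0.283" --pt "0 0.082 -0.392 0 -0.283" --pt "0 0.082 -0.392 0 -0.283" --pt "0 0.082 -0.392 0 -0.283" --pt "0 0.082 -0.392 0 -0.283" --pt "0 0.082 -0.392 0 -0.283" --pt "0 0.082 -0.392 0 -0.283" --pt "0 0.082 -0.392 0 -0.283" --pt "0 0.082 -0.392 0 -0.283" --pt "0 0 0 -0.4 0" --pt "0 0 0 0 0"

```text
clock: 5.92
position: [0.5175, 0.0946, 0.1408]
ee_rot: [-2.238, -2.202, 0.007]
force: [0.1, 0.4, -1.3]
width: 0.391
gripper_force: 40.0
```

Run:
```python
from h import *
s=observe(); Rm=R.from_rotvec(s["ee_rot"]).as_matrix(); print(s["clock"],s["position"],"tooly deg",np.degrees(np.arctan2(Rm[1,1],Rm[0,1])),"z",Rm[:,2].round(3))
im,d=imaging.get_image("wrist"); cv2.imwrite("pics/w2.png",im[:,:,::-1]); np.savez("w2.npz",im=im,d=d)
c=cam("wrist",s); P=cloud(c,d); V=np.indices(d.shape)
h=cv2.cvtColor(im,cv2.COLOR_RGB2HSV); m=((h[...,2]<90)&(abs(P[...,2]-.048)<.008)).astype(np.uint8)
n,l,st,ce=cv2.connectedComponentsWithStats(m)
for i in range(1,n):
    if st[i,4]>60:
        q=P[l==i]; e=q[:,:2]-[.5458,-.0258]; x=e[:,0]-.0157*e[:,1]; y=e[:,1]+.0157*e[:,0]; print(ce[i].round(),st[i,4],np.round([x.min(),x.max(),y.min(),y.max()],3))
```

```text
5.925 [0.51749477 0.0946487  0.14082853] tooly deg -0.9299798811570708 z [-0.004 -0.002 -1.   ]
[241. 329.] 112 [-0.069 -0.051  0.023  0.029]
[303. 330.] 99 [-0.02  -0.003  0.019  0.028]
```

View pics/w2.png

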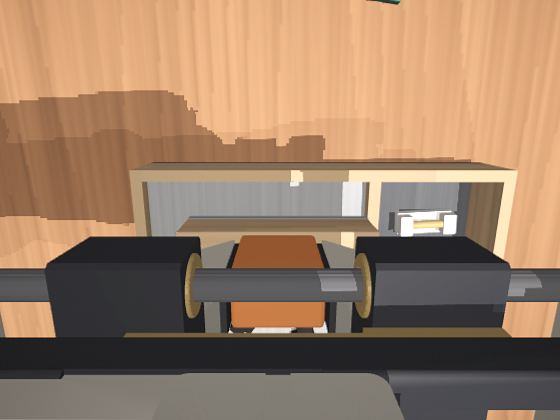

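The scraper hangs above the free strip behind the chips, between the left rim (x=140) and the divider (x=372). The visible chips agree with the first measurement. Lowering it now.

>>> apply_moves --pt "0 0.02 0 -0.5 0" --pt "0 0 0 -0.4 0" --pt "0 0 0 0 0" --pt "0 0 0 0 0"

```text
clock: 6.48
position: [0.5211, 0.0953, 0.0898]
ee_rot: [2.238, 2.203, 0.002]
force: [0.2, -0.4, -0.4]
width: 0.393
gripper_force: 40.0
```

>>> apply_moves --pt "0 -0.04 0 -0.08 0" --pt "0 0 0 -0.05 0" --pt "0 0 0 0 0" --pt "0 0 0 0 0"

```text
clock: 6.98
position: [0.5182, 0.0951, 0.0811]
ee_rot: [2.239, 2.203, 0.0]
force: [-0.4, 0.3, -1.8]
width: 0.393
gripper_force: 40.0
```

>>> apply_moves --pt "0 0 0 -0.02 0" --pt "0 0 0 0 0" --pt "0 -0.0025 -0.16 0 0" --pt "0 -0.0025 -0.16 0 0" --pt "0 -0.0025 -0.16 0 0" --pt "0 -0.0025 -0.16 0 0" --pt "0 -0.0025 -0.16 0 0" --pt "0 -0.0025 -0.16 0 0" --pt "0 -0.0025 -0.16 0 0"

```text
clock: 8.1
position: [0.517, 0.0273, 0.0798]
ee_rot: [2.239, 2.204, 0.0]
force: [1.2, -0.4, -1.2]
width: 0.389
gripper_force: 40.0
```

>>> apply_moves --pt "0 -0.0025 -0.16 0 0" --pt "0 -0.0025 -0.16 0 0" --pt "0 -0.0025 -0.16 0 0" --pt "0 -0.0025 -0.16 0 0" --pt "0 -0.0025 -0.16 0 0" --pt "0 -0.0025 -0.16 0 0" --pt "0 -0.0025 -0.16 0 0" --pt "0 -0.0025 -0.16 0 0" --pt "0 -0.0025 -0.16 0 0" --pt "0 -0.0025 -0.16 0 0" --pt "0 -0.0025 -0.16 0 0" --pt "0 0 0 0 0"

```text
clock: 9.6
position: [0.5153, -0.0787, 0.0798]
ee_rot: [2.241, 2.202, -0.0]
force: [0.1, -0.6, -1.5]
width: 0.391
gripper_force: 40.0
```

Run:
```python
from h import *
im,d=imaging.get_image("scene"); np.savez("scene2.npz",im=im,d=d); cv2.imwrite("pics/s2.png",cv2.resize(im[150:300,180:380,::-1],(800,600)))
```

```text
(no output)
```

View pics/s2.png

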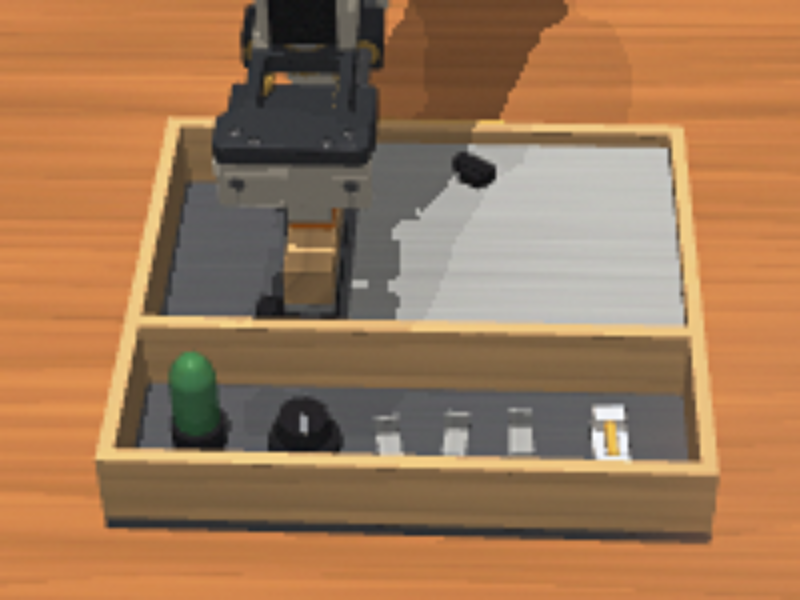

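The crop shows one chip left on the plate at (473,168), as expected, with the others swept over the edge. A second pass follows, shifted toward the robot.

>>> apply_moves --pt "0 0 0 0.4 0" --pt "0 0 0 0.4 0" --pt "0 -0.09 0.48 0 0" --pt "0 -0.09 0.48 0 0" --pt "0 -0.1 0.48 0 0" --pt "0 -0.1 0.48 0 0" --pt "0 -0.1 0.48 0 0" --pt "0 -0.1 0.48 0 0" --pt "0 0 0 0 0" --pt "0 0 0 -0.4 0" --pt "0 0 0 -0.25 0" --pt "0 0 0 0 0"

```text
clock: 11.15
position: [0.4798, 0.0944, 0.0878]
ee_rot: [-2.239, -2.202, 0.004]
force: [0.2, -0.5, -1.6]
width: 0.389
gripper_force: 40.0
```

>>> apply_moves --pt "0 0 0 -0.13 0" --pt "0 0 0 0 0" --pt "0 -0.0025 -0.16 0 0" --pt "0 -0.0025 -0.16 0 0" --pt "0 -0.0025 -0.16 0 0" --pt "0 -0.0025 -0.16 0 0" --pt "0 -0.0025 -0.16 0 0" --pt "0 -0.0025 -0.16 0 0" --pt "0 -0.0025 -0.16 0 0" --pt "0 -0.0025 -0.16 0 0" --pt "0 -0.0025 -0.16 0 0" --pt "0 -0.0025 -0.16 0 0"

```text
clock: 12.65
position: [0.479, -0.0015, 0.0809]
ee_rot: [2.239, 2.204, -0.0]
force: [-0.1, -0.0, -0.6]
width: 0.389
gripper_force: 40.0
```

>>> apply_moves --pt "0 -0.0025 -0.16 0 0" --pt "0 -0.0025 -0.16 0 0" --pt "0 -0.0025 -0.16 0 0" --pt "0 -0.0025 -0.16 0 0" --pt "0 -0.0025 -0.16 0 0" --pt "0 -0.0025 -0.16 0 0" --pt "0 -0.0025 -0.16 0 0" --pt "0 -0.0025 -0.16 0 0" --pt "0 0 0 0 0" --pt "0 0 0 0.5 0" --pt "0 0 0 0.5 0" --pt "0 0 0 0.5 0"

```text
clock: 14.15
position: [0.4776, -0.0773, 0.1718]
ee_rot: [-2.238, -2.204, 0.0]
force: [1.3, 0.7, -1.5]
width: 0.39
gripper_force: 40.0
```

>>> apply_moves --pt "0 0.1 0.6 0.2 0" --pt "0 0.1 0.6 0 0" --pt "0 0.1 0.6 0 0" --pt "0 0 0.6 0 0" --pt "0 0 0.6 0 0" --pt "0 0 0 0 0"

```text
clock: 14.9
position: [0.4954, 0.106, 0.1827]
ee_rot: [-2.232, -2.209, -0.001]
force: [0.9, -1.2, -1.4]
width: 0.39
gripper_force: 40.0
```

Run:
```python
from h import *
im,d=imaging.get_image("scene"); a=cv2.resize(im[150:300,180:380,::-1],(400,300))
im,d=imaging.get_image("top"); b=cv2.resize(im[125:245,195:355,::-1],(400,300)); cv2.imwrite("pics/s3.png",np.hstack([a,b]))
c=cam("top"); P=cloud(c,d); h=cv2.cvtColor(im,cv2.COLOR_RGB2HSV); V,U=np.indices(d.shape)
m=(U>270)&(U<328)&(V>165)&(V<240)&(P[...,2]>.012)&(P[...,2]<.04)
n,l,s,ce=cv2.connectedComponentsWithStats(m.astype(np.uint8))
for i in range(1,n):
    if s[i,4]>6: print(ce[i].round(),s[i],np.median(P[l==i],axis=0).round(3)-[.5458,-.0258,0])
print(observe()["clock"],observe()["position"])
```

```text
[286. 198.] [271 172  53  63 526] [-0.0308 -0.0282  0.037 ]
[297. 191.] [293 187  10   8  47] [-0.0128 -0.0792  0.018 ]
[286. 198.] [284 189   5  18  63] [-0.0308 -0.0482  0.022 ]
[286. 215.] [283 211   6   9  36] [-0.0758 -0.0482  0.021 ]
[290. 230.] [287 226   8   9  49] [-0.1108 -0.0572  0.017 ]
[295. 239.] [292 239   7   1   7] [-0.1358 -0.0702  0.014 ]
[313. 239.] [300 239  27   1  27] [-0.1368 -0.1152  0.02  ]
15.0 [0.49557235 0.10239564 0.18279312]
```

View pics/s3.png

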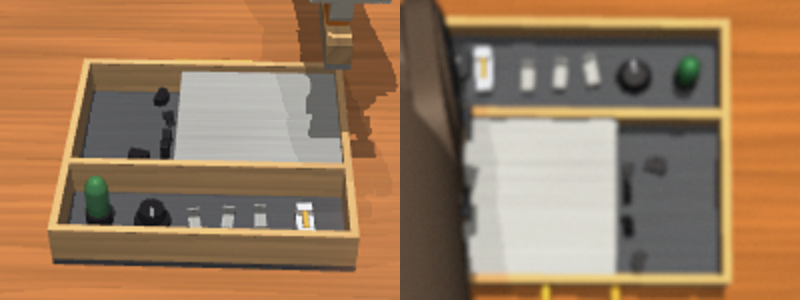

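All five chips lie in the scrap bay: left crop (160,95), (168,118), (165,135), (165,150) and (138,155). Tops are at about 20 mm, the plate is clear and the spare parts have not moved. Going to the pad.

>>> apply_moves --pt "0 0.066 -0.718 0 0.018" --pt "0 0.066 -0.718 0 0.018" --pt "0 0.066 -0.718 0 0.018" --pt "0 0.066 -0.718 0 0.018" --pt "0 0.066 -0.718 0 0.018" --pt "0 0.066 -0.718 0 0.018" --pt "0 0.066 -0.718 0 0.018" --pt "0 0.066 -0.718 0 0.018" --pt "0 0.066 -0.718 0 0.018" --pt "0 0.066 -0.718 0 0.018" --pt "0 0.066 -0.718 0 0.018" --pt "0 0.066 -0.718 0 0.018"

```text
clock: 16.5
position: [0.5421, -0.4172, 0.1829]
ee_rot: [-2.119, -2.319, 0.001]
force: [1.3, -0.2, -1.6]
width: 0.391
gripper_force: 40.0
```

>>> apply_moves --pt "0 0 0 -0.7 0" --pt "0 0 0 -0.7 0" --pt "0 0 0 -0.4 0" --pt "0 0 0 -0.2 0" --pt "0 0 0 0 0" --pt "0 0 0 0 0"

```text
clock: 17.25
position: [0.5438, -0.4155, 0.0643]
ee_rot: [2.116, 2.319, 0.0]
force: [0.7, 0.8, -1.3]
width: 0.388
gripper_force: 40.0
```

>>> apply_moves --pt "0 0 0 -0.2 0" --pt "0 0 0 -0.1 0" --pt "0 0 0 -0.02 0" --pt "0 0 0 0 0" --pt "0 0 0 0 0"

```text
clock: 17.88
position: [0.5433, -0.4145, 0.0446]
ee_rot: [2.117, 2.321, 0.001]
force: [-2.7, 3.5, 9.8]
width: 0.389
gripper_force: 40.0
```

In contact with the pad (+10 N). Releasing.

>>> apply_moves --pt "50 0 0 0.008 0" --pt "70 0 0 0 0" --pt "100 0 0 0 0" --pt "100 0 0 0 0" --pt "100 0 0 0 0" --pt "100 0 0 0 0" --pt "100 0 0 0 0" --pt "100 0 0 0 0"

```text
clock: 18.88
position: [0.5434, -0.4147, 0.0442]
ee_rot: [2.117, 2.321, 0.0]
force: [1.0, -0.4, 0.2]
width: 1.003
gripper_force: 0.0
```

>>> apply_moves --pt "100 0 0 0.3 0" --pt "100 0 0 0.5 0" --pt "100 0 0 0.8 0" --pt "100 0 0 0.8 0" --pt "100 -0.3 0.8 0.4 0" --pt "100 -0.3 0.8 0 0" --pt "100 -0.3 0.8 0 0" --pt "100 0 0 0 0" --pt "100 0 0 0 0"

```text
clock: 20.0
position: [0.4898, -0.2714, 0.2135]
ee_rot: [2.116, 2.32, 0.001]
force: [-0.1, -1.2, -0.2]
width: 1.002
gripper_force: 0.0
```

Run:
```python
from h import *
s=observe(); print(s["clock"],s["position"],s["width"])
im,d=imaging.get_image("scene"); cv2.imwrite("pics/s4.png",cv2.resize(im[150:300,50:380,::-1],(792,360)))
c=cam("scene"); P=cloud(c,d); h=cv2.cvtColor(im,cv2.COLOR_RGB2HSV); V,U=np.indices(d.shape)
m=(U<170)&(V>150)&(P[...,2]>.076)&(P[...,2]<.09)&(V<260); print(m.sum(),P[m].mean(0).round(4),P[m][:,2].std())
```

```text
20.0 [ 0.48983392 -0.27135649  0.2135157 ] 1.0018862779958277
343 [ 0.6134 -0.4929  0.0831] 0.0039099907737929415
```

View pics/s4.png

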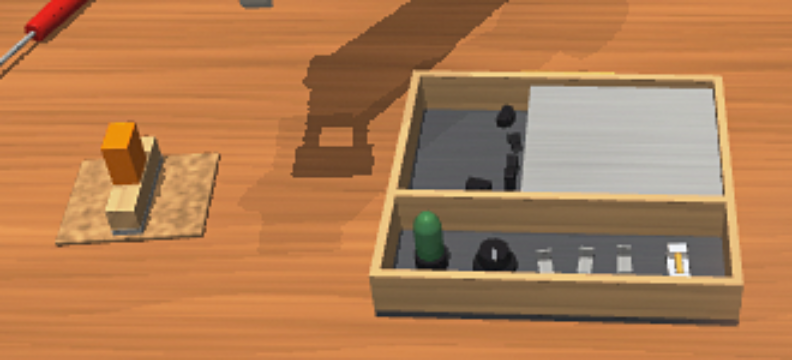

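The scraper stands upright in the middle of the pad, at (125,175) in the crop. The five chips are in the scrap bay around (510,150), the plate is clear, and the gripper is open and away.

```bash
python3 -c "
from cell import arm; print(arm.sign_off())"
```

```text
the job is handed in; nothing more can be done
None
```

The job is handed in at about 20 s: all five chips are in the scrap bay, the scraper stands upright and released on the cork pad, and the neighbouring blocks and spare parts looked unmoved in the pictures. The hand-in gave no pass or fail verdict.

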